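# Seat a sample cell in a bench photometer and hold it for the reading

## Task

Get the sample cell ready for a reading: first press the cell's raised cap fully shut. Then turn the cell's knurled collar until its hidden keyways line up with the pins inside and it can drop, push it fully home against the spring and finish while still holding it pushed home, with the robot keeping its pressure on the cell. Leave the tube rack, tip box and jar beside the photometer where they are.

Things in the scene. Friction and masses are not known exactly. Their poses are not given: they have to be found in the camera images.
- meter: bench photometer, white rounded box 200 (x) x 160 (y) x 55 mm high, fixed to the bench at a varying place and yaw; origin at the centre of its underside
- port (a point): on the photometer's top face, 55 mm above the bench, on the axis of the fixed upright steel post (28 mm diameter, top 90 mm above the bench) that carries the collar. Three pins, 120 degrees apart, stick out of the post sideways inside the collar; their direction differs every time and cannot be seen
- collar: sample cell: loose round knurled aluminium collar, 52 mm diameter, 30 mm high, 0.09 to 0.17 kg with cap, closed on top, over the post with 1.5 mm play all round; origin: centre of its lower rim, z up. It starts resting on the pins, rim 74 mm above the bench. Turned clockwise from above (yaw decreasing) by 20 to 75 degrees its three hidden keyways (some 6 degrees of play each way) meet the pins
- collar_top (a point): centre of the collar's flat top, 30 mm above its lower rim (under the cap). Once the keyways stand over the pins, the collar goes down 9 mm: the first 4.5 mm freely, the rest against a spring that pushes up with 4 N, rising to 8 N at a hard stop. Fully home, this point is 95 mm and the rim 65 mm above the bench; let go, the spring lifts it again
- cap_top (a point): centre of the top face of the cell's cap: a grey plastic disc 26 mm in diameter and 9 mm thick on the middle of the collar's top, sliding up and down relative to the collar but not turning in it. Shut, this point is 39.5 mm above the collar's lower rim (9.5 mm above its flat top); raised it stands 6 to 10 mm higher
- cap (a joint): height of the cap above its shut position in m: 0 = fully shut, 0.010 = fully raised. It moves stiffly, needing about 6 N, and stays where it is left
- plunger (a joint): depression in m of the small spring plunger in the top of the post, inside the collar: 0 = up, 0.0045 = pressed flush by a collar that is fully home
- tube_rack: bystander: orange microtube rack 70 x 110 x 38 mm high, loose on the bench beside the photometer, origin at the centre of its underside
- tip_box: bystander: blue pipette tip box with a clear lid, 82 x 117 x 52 mm high, loose on the bench beside the photometer, origin at the centre of its underside
- reagent: bystander: small jar 44 mm in diameter, 65 mm high, loose on the bench beyond the photometer, origin at the centre of its underside

How it is judged:
By the outcome, as a careful person would: the job done as asked, in the order asked, and still so for the second after the job is handed in, while the arm keeps its last pose, push and grip.
It also fails if it takes over 48 s, if anything falls off the work surface, if the arm or the gripper's body presses on something with over 40 N, if the wrist force passes 120 N, or if a joint passes its speed limit or range.

## Robot

A 6-joint arm with a two-finger parallel gripper is mounted at the origin on the work surface. World frame = base frame: x ahead of the robot, y to its left, z up, the work surface at z = 0. Lengths are in m, angles in rad, forces in N, time in s.
With the tool pointing down it reaches from about 0.375 to 0.925 m from the base axis. Payload 5.7 kg.
Tool frame: the origin (TCP) lies midway between the tips of the shut fingers; the grasp point (between the pads) lies 19 mm behind it; z points along the fingers, y is the line along which they close (so a half turn about z gives the same grasp; the last joint's range is limited). The gripper opens to 88 mm and grips with 3 to 60 N. Pads are 20 mm wide; open, the fingers measure 115 mm over their backs; the gripper's body (75 mm by 178 mm) begins 61 mm behind the grasp point.
Start: joints at [-0.115, 0.359, 1.51, -0, 1.272, -0.115], TCP at [0.6, -0, 0.223] pointing down, gripper open.
Joint ranges: [-2.97, 2.97], [-1.01, 2.36], [0.21, 2.38], [-0.96, 4.11], [0.2, 2.71], [-2.98, 2.98]. Speed limits (rad/s): [2.39, 2.39, 3.14, 3.14, 3.14, 3.14].

## Interface

Orientations are given as a unit quaternion [w, x, y, z].
In Python, from plant import manip, eyes, ticket gives the robot as it stands.
- The arm moves only by the tool servo_tool, never from a script. Its argument "rows" is a list of rows, each a list of 5 numbers: the closure, from -1 (fully open) to 1 (shut), so that 0 is half open, then the shift along the tool's x, y, z in m, then the turn about the tool's z in degrees. In form: [[claw, tx, ty, tz, twist], ...]. A call has 1 to 20 rows; each row is the pose to reach, as a shift and turn from the pose commanded when the call began, along the tool's axes at that moment; what a row does not reach only later rows make up. A row lasts 1/10 s, in which the tool goes at most 50 mm and 8.59 degrees, less where a joint would pass 70% of its speed; a pose out of reach is approached as far as the arm can. A call with a gripper value outside its range is refused whole. The fingers move at their own pace and stop on an object; "newtons" is the grip in N (left out, the last holds). Time passes only in rows, so rows that repeat a pose let the fingers close. It gives the time, the measured TCP pose, the force, the opening and the grip force at its end, in the units of the state.
- manip.read_state(): the state, without advancing time (a new reading comes with each control period).
- eyes.read_camera(name): name is "scene" or "side" or "wrist"; returns a dict with "img" (420x560x3 uint8, blue, green, red), "mtx" (3x3 intrinsics, pixels), "R" (3x3) and "t" (3): a world point X has camera coordinates R X + t. Camera axes: x right, y down, z forward; pixel columns grow to the right and rows downward; lengths in m; the calibration is good to about 2 mm. A picture is of the moment at which its call begins. There is no depth.
- ticket.finish_job(): hands the job in; it is judged then, once.
The state is a dict: "time_s": time; "joint_positions": joint angles; "qd": joint speeds; "joint_torque": joint torques, N m; "ee_pos": TCP position; "eef_rot": TCP orientation; "ft_force": force on the tool from outside, world axes, zero at the start; "wrist_torque": the same for the moment, N m; "grip_width": finger opening in m; "grip_force": force on a finger pad.
Only numpy, scipy, OpenCV 4.12 (cv2) and the standard library are available. Lean on these libraries where they do the work, as an engineer would, in place of code of your own. Each camera call takes 0.05 s, during which the arm holds its last target. There are 200 camera calls.

## Working session

There is one attempt and no reset: what is moved stays moved. The work goes in short steps, Python scripts to look and compute and a tool call to move; the robot and the scene stay as the last step left them, time stands still between calls to the robot, and variables do not carry over. Pictures are saved under pics/ and viewed, at most 10 in all, crops included, and the job is handed in when it is done.

Besides the shell and the picture viewer there is one more tool, called after "Emit:" by a JSON object that holds its "method" and its "body". servo_tool: Moves the arm, as the interface text tells. Its arguments: {"type":"object","properties":{"rows":{"type":"array"},"newtons":{"type":"number"}},"required":["rows"]}

```bash
mkdir -p pics; ls
python3 - <<'E'
from plant import manip, eyes, ticket
import cv2,numpy as np,pickle
s=manip.read_state();print({k:np.round(v,3) for k,v in s.items()})
d={}
for n in("scene","side","wrist"):
    c=eyes.read_camera(n);d[n]=c;cv2.imwrite(f"pics/{n}0.png",c["img"])
    print(n,np.round(c["mtx"],1).tolist(),np.round(-c["R"].T@c["t"],3))
pickle.dump(d,open("d0.pkl","wb"))
cv2.imwrite("pics/a.png",cv2.resize(np.hstack([d["scene"]["img"],d["side"]["img"]]),(800,300),interpolation=cv2.INTER_AREA))
E
```

```text
pics
{'time_s': np.float64(0.0), 'joint_positions': array([-0.115,  0.36 ,  1.511, -0.   ,  1.273, -0.115]), 'qd': array([ 0.001, -0.002, -0.   ,  0.002,  0.   ,  0.002]), 'joint_torque': array([-2.0000e-03, -5.1538e+01, -2.7072e+01,  6.7000e-02,  3.5000e-02,
       -0.0000e+00]), 'ee_pos': array([0.599, 0.   , 0.222]), 'eef_rot': array([-0.001,  0.707,  0.707, -0.001]), 'ft_force': array([ 0.364,  0.361, -0.212]), 'wrist_torque': array([-0.012, -0.009,  0.001]), 'grip_force': np.float64(0.0), 'grip_width': np.float64(0.088)}
scene [[514.4, 0.0, 283.5], [0.0, 514.4, 209.1], [0.0, 0.0, 1.0]] [1.216 0.521 0.9  ]
side [[399.6, 0.0, 279.2], [0.0, 399.6, 201.6], [0.0, 0.0, 1.0]] [ 0.137 -0.384  0.552]
wrist [[310.3, 0.0, 278.7], [0.0, 310.3, 208.6], [0.0, 0.0, 1.0]] [0.6   0.069 0.384]
```

View pics/scene0.png

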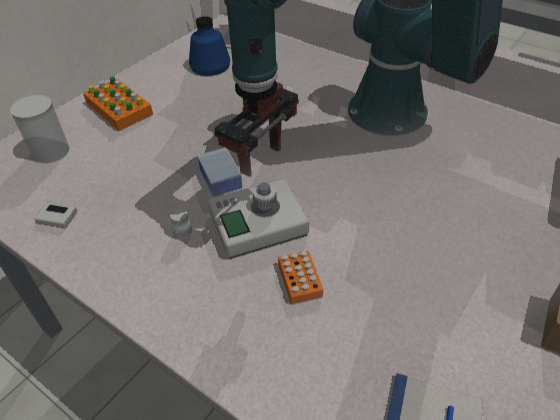

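View pics/side0.png

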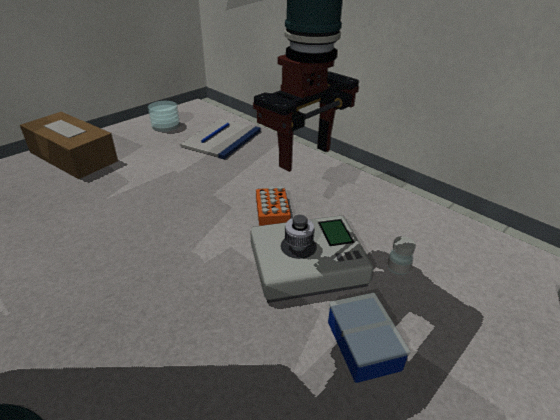

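The scene view shows the meter with the collar at about (264,197). In the side view the collar is at about (300,237), the tip box is in front of it and the rack is behind. I'll enlarge both.

Run:
```python
import cv2,numpy as np,pickle
d=pickle.load(open("d0.pkl","rb"))
a=cv2.resize(d["scene"]["img"][165:240,214:314],(800,600),interpolation=cv2.INTER_CUBIC)[:, :]
b=cv2.resize(d["side"]["img"][200:275,250:350],(800,600),interpolation=cv2.INTER_CUBIC)
cv2.imwrite("pics/b.png",np.hstack([a[80:480,200:600],b[80:480,200:600]]))
```

```text
(no output)
```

View pics/b.png

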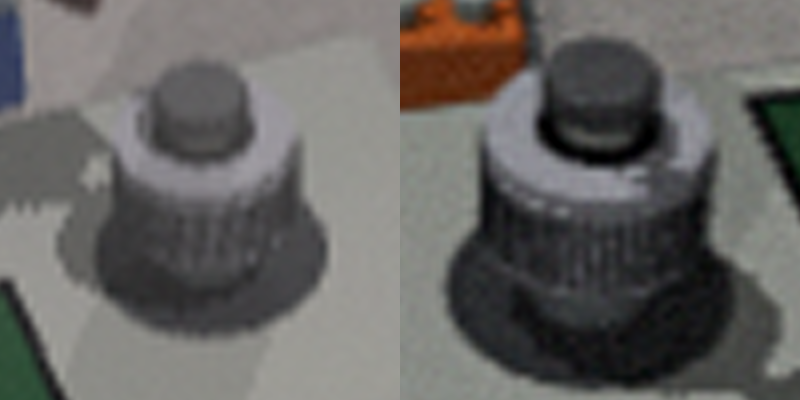

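View pics/wrist0.png

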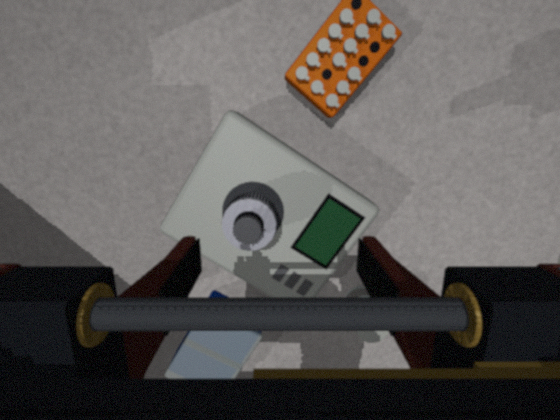

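The enlarged crops show the raised cap on the collar's bright top ring. The cap top is at about (263.6,185.8) in scene, (299.8,218) in side and (248,229) in wrist. In the wrist view the collar ring is centred at about (249,223), and the rack and tip box are clear of it.

```bash
cat > h.py <<'E'
import numpy as np,cv2
from scipy.optimize import least_squares
def proj(c,X):
    p=c["mtx"]@(c["R"]@np.asarray(X,float).T+c["t"].reshape(3,1)); return (p[:2]/p[2]).T
def tri(d,obs):
    f=lambda X:np.concatenate([proj(d[n],[X])[0]-o for n,o in obs.items()])
    r=least_squares(f,[.6,0,.1]);return r.x,r.fun
def onplane(c,uv,z):
    r=c["R"].T@np.linalg.inv(c["mtx"])@[*uv,1];o=-c["R"].T@c["t"];return o+r*(z-o[2])/r[2]
E
python3 - <<'E'
import pickle
from h import *
d=pickle.load(open("d0.pkl","rb"))
cap=dict(scene=(263.6,185.8),side=(299.8,218.05),wrist=(248,229))
print(*[np.round(a,4) for a in tri(d,cap)])
S=lambda x,y:((200+x)/8+213.55,(80+y)/8+164.55); D=lambda x,y:((200+x)/8+249.55,(80+y)/8+199.55)
col=dict(scene=S(206,130),side=D(198,137),wrist=(249.5,223))
print(*[np.round(a,4) for a in tri(d,col)])
for n in col: print(n,onplane(d[n],col[n],.104).round(4),onplane(d[n],cap[n],.1215).round(4))
# edges of the collar top at z=.104 in scene and side -> x,y
X=onplane(d["side"],D(198,137),.104)
a=np.linspace(0,2*np.pi,200)
x,_=tri(d,col)
for n,f in(("scene",213.55),("side",249.55)):
    for r,z in((.026,.104),(.013,.1215)):
        p=proj(d[n],np.c_[x[0]+r*np.cos(a),x[1]+r*np.sin(a),0*a+z]);q=(p-[f,164.55 if n=="scene" else 199.55])*8-[200,80]
        print(n,r,q.min(0).round(),q.max(0).round())
# meter yaw: wrist corners at z=.055 and bystanders
for uv in((232,112),(163,228),(377,210)): print(onplane(d["wrist"],uv,.055).round(3))
for uv in((358,-2),(401,35),(330,117),(287,75)): print("rack",onplane(d["wrist"],uv,.038).round(3))
for uv in((215,292),(262,333)): print("tip",onplane(d["wrist"],uv,.052).round(3))
print("jar",onplane(d["side"],(402,270),0).round(3),"tipside",[onplane(d["side"],u,.052).round(3) for u in((329,306),(375,295),(405,350),(356,365))])
E
```

```text
[ 0.5718 -0.02    0.1196] [ 0.3284  0.9033 -0.3847 -0.304  -0.0607  0.4825]
[ 0.5712 -0.0203  0.1014] [ 0.0824  1.6297 -0.4529 -0.6663 -0.3665  0.6726]
scene [ 0.5692 -0.0219  0.104 ] [ 0.5714 -0.0211  0.1215]
side [ 0.5678 -0.0242  0.104 ] [ 0.5698 -0.0226  0.1215]
wrist [ 0.5718 -0.0188  0.104 ] [ 0.5721 -0.0189  0.1215]
scene 0.026 [114.  74.] [299. 201.]
scene 0.013 [157.  59.] [250. 123.]
side 0.026 [80. 53.] [310. 197.]
side 0.013 [140.  26.] [257.  97.]
[0.552 0.084 0.055]
[ 0.47  -0.04   0.055]
[ 0.707 -0.019  0.055]
rack [0.677 0.191 0.038]
rack [0.722 0.159 0.038]
rack [0.654 0.08  0.038]
rack [0.608 0.121 0.038]
tip [ 0.524 -0.121  0.052]
tip [ 0.579 -0.177  0.052]
jar [ 0.71  -0.171  0.   ] tipside [array([ 0.501, -0.15 ,  0.052]), array([ 0.573, -0.19 ,  0.052]), array([ 0.515, -0.277,  0.052]), array([ 0.446, -0.241,  0.052])]
```

Three views agree on the collar axis at about (0.571, -0.0205), with the cap top at about z 0.1205, which fits a raised cap. I'll close the fingers and go above the cap.

Emit:
{"method": "servo_tool", "body": {"rows": [[1, -0.01, -0.0145, 0.03, 0], [1, -0.0205, -0.029, 0.06, 0], [1, -0.0205, -0.029, 0.08, 0], [1, -0.0205, -0.029, 0.09, 0], [1, -0.0205, -0.029, 0.09, 0], [1, -0.0205, -0.029, 0.09, 0], [1, -0.0205, -0.029, 0.09, 0], [1, -0.0205, -0.029, 0.09, 0]], "newtons": 10}}

```text
time_s: 0.95
ee_pos: [0.572, -0.0205, 0.1337]
eef_rot: [0.001, 0.707, 0.707, 0.001]
ft_force: [0.6, -0.1, 0.2]
grip_width: 0.0271
grip_force: 0.0
```

Emit:
{"method": "servo_tool", "body": {"rows": [[1, 0, 0, 0, 0], [1, 0, 0, 0, 0], [1, 0, 0, 0, 0], [1, 0, 0, 0, 0]]}}

```text
time_s: 1.35
ee_pos: [0.571, -0.0205, 0.1327]
eef_rot: [-0.0, 0.707, 0.707, -0.0]
ft_force: [0.2, -0.2, 0.2]
grip_width: 0.0002
grip_force: 0.0
```

Run:
```python
from plant import manip, eyes
from h import *
o=[]
for n,z in(("scene",.12),("side",.12)):
    c=eyes.read_camera(n);x,y=proj(c,[[.571,-.0205,z]])[0].astype(int)
    o.append(cv2.resize(c["img"][y-40:y+40,x-40:x+40],(400,400),interpolation=cv2.INTER_CUBIC))
cv2.imwrite("pics/c.png",np.hstack(o))
s=manip.read_state();print(s["ee_pos"],s["grip_width"])
```

```text
[ 0.57091385 -0.02049379  0.13261947] 0.000678330246981377
```

View pics/c.png

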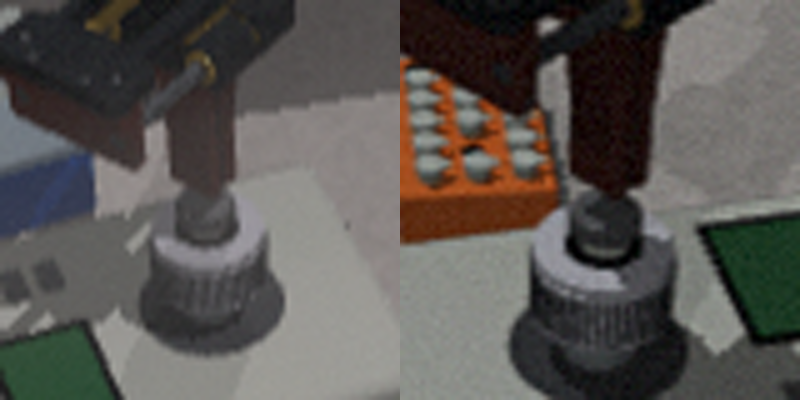

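The fingertips sit centrally above the cap in both views: scene crop (205,195), side crop (607,192). Now I'll press the cap down to its shut height of 0.1135.

Emit:
{"method": "servo_tool", "body": {"rows": [[1, 0, 0, 0.008, 0], [1, 0, 0, 0.012, 0], [1, 0, 0, 0.014, 0], [1, 0, 0, 0.016, 0], [1, 0, 0, 0.018, 0], [1, 0, 0, 0.0195, 0], [1, 0, 0, 0.0195, 0], [1, 0, 0, 0.0195, 0]]}}

```text
time_s: 2.25
ee_pos: [0.571, -0.0205, 0.1134]
eef_rot: [0.0, 0.707, 0.707, 0.0]
ft_force: [-0.9, -0.5, 5.3]
grip_width: 0.0006
grip_force: 2.9
```

Emit:
{"method": "servo_tool", "body": {"rows": [[1, 0, 0, 0.0005, 0], [1, 0, 0, 0.001, 0], [1, 0, 0, 0.001, 0]]}}

```text
time_s: 2.55
ee_pos: [0.5713, -0.0205, 0.1132]
eef_rot: [0.0, 0.707, 0.707, 0.0]
ft_force: [-2.9, -0.0, 12.7]
grip_width: 0.0003
grip_force: 5.9
```

Emit:
{"method": "servo_tool", "body": {"rows": [[1, 0, 0, 0.0005, 0], [1, 0, 0, 0.0005, 0], [1, 0, 0, 0.0005, 0]]}}

```text
time_s: 2.85
ee_pos: [0.5714, -0.0205, 0.1131]
eef_rot: [0.0, 0.707, 0.707, 0.0]
ft_force: [-2.9, 0.8, 14.2]
grip_width: 0.0005
grip_force: 7.4
```

The force rises steeply with almost no further travel (z 0.113), so the cap is shut. I'll lift, open and check.

Emit:
{"method": "servo_tool", "body": {"rows": [[1, 0, 0, -0.02, 0], [-1, 0, 0, -0.05, 0], [-1, 0, 0, -0.06, 0], [-1, 0, 0, -0.06, 0], [-1, 0, 0, -0.06, 0], [-1, 0, 0, -0.06, 0], [-1, 0, 0, -0.06, 0], [-1, 0, 0, -0.06, 0], [-1, 0, 0, -0.06, 0], [-1, 0, 0, -0.06, 0]]}}

```text
time_s: 3.85
ee_pos: [0.5709, -0.0205, 0.1714]
eef_rot: [-0.0, 0.707, 0.707, -0.0]
ft_force: [0.4, -0.0, -0.3]
grip_width: 0.0687
grip_force: 0.0
```

Run:
```python
from plant import manip, eyes
from h import *
import pickle
o=[];d={}
for n in("scene","side","wrist"):
    c=eyes.read_camera(n);d[n]=c;x,y=proj(c,[[.571,-.0205,.10]])[0].round().astype(int);print(n,x,y)
    im=c["img"].copy()
    o.append(cv2.resize(im[y-25:y+25,x-25:x+25] if n!="wrist" else im[y-40:y+40,x-40:x+40],(266,400),interpolation=cv2.INTER_CUBIC) if 0 else cv2.resize(im[y-30:y+30,x-20:x+20] if n!="wrist" else im[y-60:y+60,x-40:x+40],(266,400),interpolation=cv2.INTER_CUBIC))
pickle.dump(d,open("d1.pkl","wb"))
cv2.imwrite("pics/e.png",np.hstack(o))
s=manip.read_state();print(s["ee_pos"],s["grip_width"],s["time_s"])
```

```text
scene 264 193
side 299 227
wrist 279 218
[ 0.57097708 -0.0204939   0.17163663] 0.08130153724198899 4.0
```

View pics/e.png

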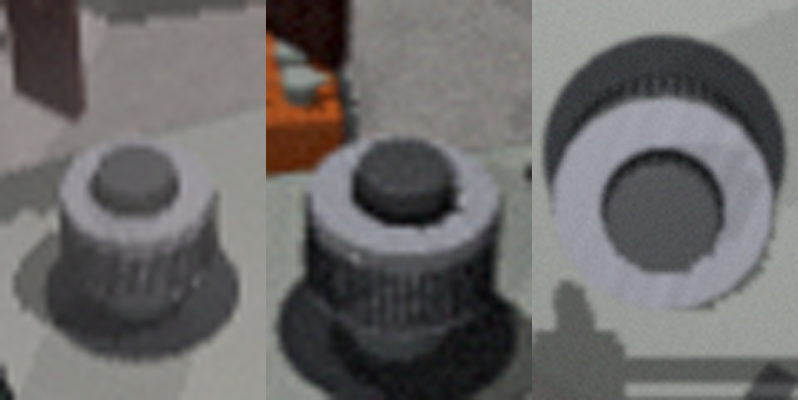

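The cap sits low and shut on the ring, and the wrist view puts the collar within 1 mm of the estimate (277.6,218.6). Now I'll descend around the collar and grip it.

Emit:
{"method": "servo_tool", "body": {"rows": [[-1, 0, -0.0005, 0.03, 0], [-1, 0, -0.0005, 0.06, 0], [-1, 0, -0.0005, 0.08, 0], [-1, 0, -0.0005, 0.095, 0], [-1, 0, -0.0005, 0.099, 0], [-0.2, 0, -0.0005, 0.099, 0], [0.1, 0, -0.0005, 0.099, 0], [0.3, 0, -0.0005, 0.099, 0], [0.5, 0, -0.0005, 0.099, 0], [0.5, 0, -0.0005, 0.099, 0], [0.5, 0, -0.0005, 0.099, 0], [0.5, 0, -0.0005, 0.099, 0]], "newtons": 20}}

```text
time_s: 5.2
ee_pos: [0.5708, -0.0206, 0.0731]
eef_rot: [0.0, 0.707, 0.707, 0.0]
ft_force: [-1.3, 0.1, 4.4]
grip_width: 0.0512
grip_force: 20.0
```

Emit:
{"method": "servo_tool", "body": {"rows": [[0.5, 0, 0, 0.0005, 2], [0.5, 0, 0, 0.0005, 4], [0.5, 0, 0, 0.0005, 6], [0.5, 0, 0, 0.0005, 8], [0.5, 0, 0, 0.0005, 10], [0.5, 0, 0, 0.0005, 10]], "newtons": 30}}

```text
time_s: 5.8
ee_pos: [0.5714, -0.0208, 0.073]
eef_rot: [0.001, 0.766, 0.642, 0.001]
ft_force: [-0.3, -0.5, 7.1]
grip_width: 0.051
grip_force: 30.0
```

Run:
```python
from plant import manip
import numpy as np
from scipy.spatial.transform import Rotation as R
s=manip.read_state();q=s["eef_rot"];M=R.from_quat([*q[1:],q[0]]).as_matrix()
print("yaw of tool y",np.degrees(np.arctan2(M[1,1],M[0,1])),s["ee_pos"],s["ft_force"],s["wrist_torque"],s["joint_positions"],s["grip_width"])
```

```text
yaw of tool y -10.056294736860433 [ 0.57135739 -0.02079271  0.07298403] [-0.26125649 -0.51129227  7.1056357 ] [-0.07534662  0.12437602 -0.01698466] [-1.57044873e-01  4.91716539e-01  1.72599262e+00 -2.51618947e-04
  9.22076818e-01  1.86225701e-02] 0.05100825294311917
```

Emit:
{"method": "servo_tool", "body": {"rows": [[0.5, 0, 0, 0.0005, 2], [0.5, 0, 0, 0.0005, 4], [0.5, 0, 0, 0.0005, 6], [0.5, 0, 0, 0.0005, 8], [0.5, 0, 0, 0.0005, 8]]}}

```text
time_s: 6.3
ee_pos: [0.5716, -0.021, 0.0728]
eef_rot: [0.001, 0.809, 0.587, 0.001]
ft_force: [-0.5, -0.8, 7.8]
grip_width: 0.0513
grip_force: 30.0
```

Emit:
{"method": "servo_tool", "body": {"rows": [[0.5, 0, 0, 0, 2], [0.5, 0, 0, 0, 4], [0.5, 0, 0, 0, 6], [0.5, 0, 0, 0, 8], [0.5, 0, 0, 0, 8]]}}

```text
time_s: 6.8
ee_pos: [0.5716, -0.0209, 0.0728]
eef_rot: [0.001, 0.848, 0.53, 0.001]
ft_force: [-0.6, -0.4, 9.1]
grip_width: 0.0512
grip_force: 30.0
```

Emit:
{"method": "servo_tool", "body": {"rows": [[0.5, 0, 0, 0, 2], [0.5, 0, 0, 0, 4], [0.5, 0, 0, 0, 6], [0.5, 0, 0, 0, 8], [0.5, 0, 0, 0, 8]]}}

```text
time_s: 7.3
ee_pos: [0.5716, -0.021, 0.0729]
eef_rot: [0.001, 0.883, 0.469, 0.001]
ft_force: [-1.3, -1.2, 9.5]
grip_width: 0.0515
grip_force: 30.0
```

Emit:
{"method": "servo_tool", "body": {"rows": [[0.5, 0, 0, 0, 2], [0.5, 0, 0, 0, 4], [0.5, 0, 0, 0, 6], [0.5, 0, 0, 0, 8], [0.5, 0, 0, 0, 8]]}}

```text
time_s: 7.8
ee_pos: [0.5717, -0.021, 0.0729]
eef_rot: [0.001, 0.914, 0.406, 0.001]
ft_force: [0.1, -0.5, 9.3]
grip_width: 0.0514
grip_force: 30.0
```

Emit:
{"method": "servo_tool", "body": {"rows": [[0.5, 0, 0, 0, 2], [0.5, 0, 0, 0, 4], [0.5, 0, 0, 0, 6], [0.5, 0, 0, 0, 8], [0.5, 0, 0, 0, 8]]}}

```text
time_s: 8.3
ee_pos: [0.5718, -0.0211, 0.0728]
eef_rot: [0.001, 0.94, 0.342, 0.001]
ft_force: [0.1, -1.3, 8.9]
grip_width: 0.0511
grip_force: 30.0
```

Emit:
{"method": "servo_tool", "body": {"rows": [[0.5, 0, 0, 0, 2], [0.5, 0, 0, 0, 4], [0.5, 0, 0, 0, 6], [0.5, 0, 0, 0, 8], [0.5, 0, 0, 0, 8]]}}

```text
time_s: 8.8
ee_pos: [0.5709, -0.0206, 0.0719]
eef_rot: [0.0, 0.961, 0.275, 0.0]
ft_force: [-0.0, -0.1, 1.1]
grip_width: 0.0513
grip_force: 30.0
```

The vertical force vanished, so the keyways have met the pins at around 50–58°. I'll turn 2° further into the play and lower the collar.

Emit:
{"method": "servo_tool", "body": {"rows": [[0.5, 0, 0, 0.0005, 2], [0.5, 0, 0, 0.001, 2], [0.5, 0, 0, 0.002, 2], [0.5, 0, 0, 0.003, 2], [0.5, 0, 0, 0.003, 2]]}}

```text
time_s: 9.3
ee_pos: [0.5708, -0.0206, 0.0687]
eef_rot: [0.0, 0.966, 0.259, 0.0]
ft_force: [1.4, -0.5, 0.1]
grip_width: 0.0509
grip_force: 30.0
```

```bash
python3 -c "
from plant import manip
s=manip.read_state();print(s['wrist_torque'],s['ft_force'],s['ee_pos'])"
```

```text
[-0.04793964 -0.1169375  -0.18063506] [ 1.36225499 -0.45169989  0.06001093] [ 0.57079921 -0.02060199  0.06868472]
```

Emit:
{"method": "servo_tool", "body": {"rows": [[0.5, 0, 0, 0, 0], [0.5, 0, 0, 0.001, 0], [0.5, 0, 0, 0.002, 0], [0.5, 0, 0, 0.003, 0], [0.5, 0, 0, 0.004, 0], [0.5, 0, 0, 0.005, 0], [0.5, 0, 0, 0.0055, 0], [0.5, 0, 0, 0.0055, 0]], "newtons": 45}}

```text
time_s: 10.1
ee_pos: [0.5708, -0.0206, 0.0643]
eef_rot: [0.0, 0.966, 0.259, 0.0]
ft_force: [-2.8, -1.0, 13.3]
grip_width: 0.0511
grip_force: 45.0
```

```bash
python3 -c "
from plant import manip
s=manip.read_state();print(s['wrist_torque'],s['ft_force'],s['ee_pos'])"
```

```text
[-0.06155931  0.43618508 -0.15130591] [-2.84535896 -0.99954178 13.27207794] [ 0.57079902 -0.02060175  0.06431615]
```

Emit:
{"method": "servo_tool", "body": {"rows": [[0.5, 0, 0, 0.0005, 0], [0.5, 0, 0, 0.001, 0], [0.5, 0, 0, 0.001, 0], [0.5, 0, 0, 0.001, 0]], "newtons": 55}}

```text
time_s: 10.5
ee_pos: [0.5708, -0.0206, 0.0643]
eef_rot: [0.0, 0.966, 0.259, 0.001]
ft_force: [-4.4, -0.2, 22.2]
grip_width: 0.0509
grip_force: 55.0
```

The stop is firm after about 8.6 mm of travel. I'll wiggle the twist a little to rule out keyway binding and relieve the side torque.

Emit:
{"method": "servo_tool", "body": {"rows": [[0.5, 0, 0, 0, -1.5], [0.5, 0, 0, 0, -3], [0.5, 0, 0, 0, -3], [0.5, 0, 0, 0, -3]]}}

```text
time_s: 10.9
ee_pos: [0.5709, -0.0206, 0.0643]
eef_rot: [0.0, 0.959, 0.284, 0.001]
ft_force: [-4.4, 0.1, 21.7]
grip_width: 0.0509
grip_force: 55.0
```

```bash
python3 -c "
from plant import manip
s=manip.read_state();print(s['wrist_torque'],s['ft_force'],s['ee_pos'])"
```

```text
[ 5.07982220e-04  9.28594848e-01 -7.31387777e-01] [-4.3788384   0.05559851 21.71278053] [ 0.57091755 -0.02059898  0.06431379]
```

Emit:
{"method": "servo_tool", "body": {"rows": [[0.5, 0, 0, 0, 2], [0.5, 0, 0, 0, 4], [0.5, 0, 0, 0, 6], [0.5, 0, 0, 0, 6], [0.5, 0, 0, 0, 6]]}}

```text
time_s: 11.4
ee_pos: [0.5712, -0.0206, 0.0643]
eef_rot: [0.0, 0.972, 0.234, 0.001]
ft_force: [-4.1, -0.8, 20.4]
grip_width: 0.0511
grip_force: 55.0
```

```bash
python3 -c "
from plant import manip
s=manip.read_state();print(s['wrist_torque'],s['ft_force'],s['ee_pos'])"
```

```text
[ 0.04292246  0.77001821 -0.01391892] [-4.10318512 -0.75792601 20.39722746] [ 0.57121199 -0.02064263  0.06431689]
```

At 63° the twist torque is zero, so the keyways aren't binding. The travel read slightly short, which a small tilt in the grip could explain. I'll release and press centrally on the shut cap instead, which centres itself and can be checked directly: home should read about 0.104.

Emit:
{"method": "servo_tool", "body": {"rows": [[0.5, 0, 0, -0.002, 0], [0.3, 0, 0, -0.002, 0], [-0.2, 0, 0, -0.002, 0], [-0.6, 0, 0, -0.002, 0], [-0.6, 0, 0, -0.002, 0], [-0.6, 0, 0, -0.002, 0], [-0.6, 0, 0, -0.03, 0], [-0.6, 0, 0, -0.06, 0], [0, 0, 0, -0.0675, 0], [1, 0, 0, -0.0675, 0], [1, 0, 0, -0.0675, 0], [1, 0, 0, -0.0675, 0], [1, 0, 0, -0.0675, 0], [1, 0, 0, -0.0675, 0], [1, 0, 0, -0.0675, 0], [1, 0, 0, -0.0675, 0], [1, 0, 0, -0.0675, 0], [1, 0, 0, -0.0675, 0], [1, 0, 0, -0.0675, 0]], "newtons": 10}}

```text
time_s: 13.3
ee_pos: [0.5705, -0.0205, 0.1297]
eef_rot: [0.0, 0.972, 0.233, 0.0]
ft_force: [0.9, 0.4, 0.2]
grip_width: 0.0003
grip_force: 0.0
```

Run:
```python
from plant import manip, eyes
from h import *
o=[]
for n in("scene","side"):
    c=eyes.read_camera(n);x,y=proj(c,[[.571,-.0205,.1]])[0].round().astype(int)
    o.append(cv2.resize(c["img"][y-30:y+30,x-30:x+30],(400,400),interpolation=cv2.INTER_CUBIC))
cv2.imwrite("pics/f.png",np.hstack(o))
s=manip.read_state();print(s["ee_pos"],s["grip_width"],s["ft_force"],s["time_s"])
```

```text
[ 0.57045357 -0.02050408  0.12964818] 0.0006464675004590704 [-0.35989775  0.59270423  0.47640388] 13.4
```

View pics/f.png

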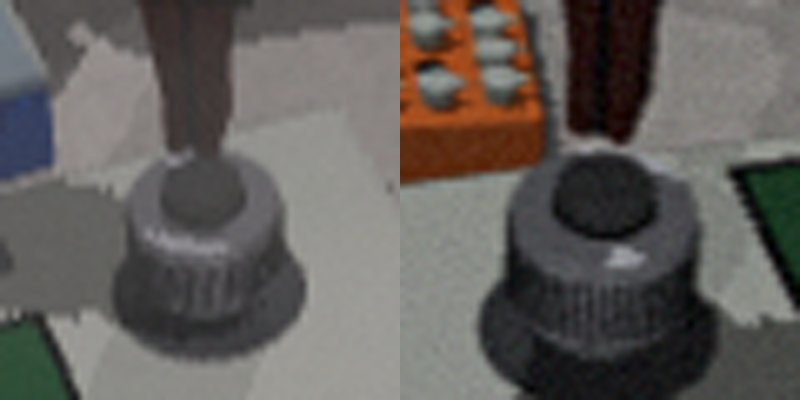

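The collar sits lower and upright with its cap shut, and the fingertips are central above it: scene crop (195,150), side crop (602,140). Now I'll press it home.

Emit:
{"method": "servo_tool", "body": {"rows": [[1, 0, 0, 0.01, 0], [1, 0, 0, 0.017, 0], [1, 0, 0, 0.02, 0], [1, 0, 0, 0.022, 0], [1, 0, 0, 0.024, 0], [1, 0, 0, 0.0255, 0], [1, 0, 0, 0.0265, 0], [1, 0, 0, 0.0265, 0], [1, 0, 0, 0.0265, 0]]}}

```text
time_s: 14.3
ee_pos: [0.5697, -0.0204, 0.1047]
eef_rot: [-0.0, 0.972, 0.234, -0.0]
ft_force: [-6.9, 1.1, 17.5]
grip_width: 0.0005
grip_force: 8.4
```

Emit:
{"method": "servo_tool", "body": {"rows": [[1, 0, 0, 0.0005, 0], [1, 0, 0, 0.001, 0], [1, 0, 0, 0.001, 0], [1, 0, 0, 0.001, 0]]}}

```text
time_s: 14.7
ee_pos: [0.5697, -0.0204, 0.1046]
eef_rot: [-0.0, 0.972, 0.234, -0.0]
ft_force: [-8.5, 1.3, 25.3]
grip_width: 0.0006
grip_force: 12.3
```

The cap top reads 0.1046 against a home value of 0.1045, but there is an 8 N side load. I'll lift off, shift about 1.2 mm in −x and press again so the push is purely axial.

Emit:
{"method": "servo_tool", "body": {"rows": [[1, 0, 0, -0.008, 0], [1, -0.0011, -0.0005, -0.008, 0], [1, -0.0011, -0.0005, -0.005, 0], [1, -0.0011, -0.0005, -0.003, 0], [1, -0.0011, -0.0005, -0.002, 0], [1, -0.0011, -0.0005, -0.001, 0], [1, -0.0011, -0.0005, 0, 0], [1, -0.0011, -0.0005, 0, 0], [1, -0.0011, -0.0005, 0, 0]]}}

```text
time_s: 15.6
ee_pos: [0.5701, -0.0207, 0.1046]
eef_rot: [0.0, 0.972, 0.234, 0.001]
ft_force: [-6.7, 0.5, 27.3]
grip_width: 0.0006
grip_force: 13.6
```

```bash
python3 -c "
from plant import manip
s=manip.read_state();print(s['wrist_torque'],s['ft_force'],s['ee_pos'])"
```

```text
[ 0.16570853  1.1623744  -0.02902832] [-6.67819236  0.46801995 27.29877679] [ 0.57010127 -0.02066816  0.10455308]
```

Emit:
{"method": "servo_tool", "body": {"rows": [[1, -0.0005, -0.0002, 0, 0], [1, -0.001, -0.0004, 0, 0], [1, -0.001, -0.0004, 0, 0], [1, -0.001, -0.0004, 0, 0]]}}

```text
time_s: 16.0
ee_pos: [0.57, -0.0207, 0.1046]
eef_rot: [0.001, 0.972, 0.233, 0.002]
ft_force: [-4.4, 1.0, 24.6]
grip_width: 0.0005
grip_force: 12.3
```

```bash
python3 -c "
from plant import manip
s=manip.read_state();print(s['wrist_torque'],s['ft_force'],s['ee_pos'],s['joint_positions'])"
```

```text
[0.33306145 0.77907448 0.03351741] [-4.35680149  1.03384887 24.57052291] [ 0.57003931 -0.02067967  0.10456388] [-1.57617409e-01  4.46512909e-01  1.70530479e+00  4.81944769e-04
  9.85923015e-01  9.41727271e-01]
```

With the side load nearly halved, z stays at 0.1046 under 25 N. That is a firm stop at the fully home height, so I'll hand in while holding.

```bash
python3 -c "
from plant import ticket
print(ticket.finish_job())"
```

```text
the job is handed in; nothing more can be done
None
```

I pressed the cap shut, turned the collar about 60° clockwise until it dropped, and handed the job in at 16 s with the fingers holding it against the stop at about 25 N (cap top reads 104.6 mm; home is 104.5 mm); measured travel was 8.5–8.8 mm against the stated 9 mm, and the arm never went near the rack, tip box or jar.

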